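Refit a peristaltic pump roller and press on its push-nut axle cap

TASK

The pump is being put back together after cleaning: slide the loose roller onto the rotor's one bare pin so that it rests on the wave spring, then put the toothed push-on axle cap on the pin, open end down, and press it straight down until you feel it come up hard (about 15 N of push), so that its teeth alone keep the roller pressed down on its spring. The roller's small bearings bruise easily: never load them with more than 30 N.

Things in the scene. Friction and masses are not known exactly. Their poses are not given: they have to be found in the camera images.
- roller_center (a point): Loose pump roller: white plastic tube with a steel bearing ring at each end, 26 mm in diameter, 26 mm long, through bore 12 mm, 60 g, same both ways up; it stands on end on the bench. Point at its centre, 13 mm from either end face; z along its bore.
- cap_center (a point): Push-on axle cap of bare steel, standing open end down: dome 20 mm in diameter on a 24 mm flange 3 mm thick, 22 mm high, 60 g. Mouth 12 mm wide, hollow to 20 mm. Four sprung teeth just inside the mouth take up to about 10 N to push down a 10 mm shaft and then hold there. Press it held by the dome, or with shut fingers on top. Point 11 mm above its underside, on the axis; z up.
- pin_tip (a point): Tip of the one bare pin of the pump's rotor: upright plain steel, 10 mm in diameter, the last 10 mm tapering to 4 mm; 46.5 mm above the rotor's upper face. The other two pins, 73 mm away, already carry roller and cap (tops about 53 mm above the rotor face). z up along the pin, x to the rotor's centre.
- pin_base (a point): Foot of the bare pin, on its axis, level with the rotor's face. Round it a wave spring, 20 mm wide, 9 mm high free; 1 N starts to close it, under 3 N closes it, until the roller meets hard the shims hidden inside: 3 to 7.5 mm of travel, different each time, so feel for it. On the free spring roller_center is 22 mm above this point, and cap_center 46 mm when the cap touches the roller. z up.
- pump: The pump, fixed on the bench: grey box 156 x 200 mm, 46 mm high, lying face up; on top an aluminium rotor disc, 124 mm in diameter, its upper face 60 mm above the bench, with three pins 42 mm from its centre, where a screw head stands 10 mm high. The gearbox holds the rotor at an angle that differs each time. Origin on the bench under the rotor's centre; z up.

How it is judged:
On the way, in this order (a step that is already met when the one before it is completed fails the run):
1. the roller is on the bare pin, resting on the wave spring (z of roller_center in the frame of pin_base below 0.0245 m and horizontal distance between roller_center and pin_base below 0.003 m and angle between the z axis of roller_center and the z axis of pin_base, either way round below 0.15 rad), for 0.2 s.
2. the cap is pressed home: it bears on the roller with more than 6 N, which the spring alone (3 N at most) cannot return (contact force between axle_cap and roller above 6 N and z of roller_center in the frame of pin_base below 0.0208 m and horizontal distance between cap_center and pin_base below 0.003 m), for 0.05 s.
At the end, for the whole second after the job is handed in: Roller and, above it, the axle cap are on the bare pin, at rest within 3 mm of its axis, the cap upright within 0.12 rad. With the robot away the cap alone keeps the wave spring squeezed by at least 1.2 mm (roller centre under 20.8 mm, cap centre under 44.8 mm above the pin's foot) (z of roller_center in the frame of pin_base below 0.0208 m and horizontal distance between each of roller_center, cap_center and pin_base below 0.003 m and z of cap_center in the frame of pin_base below 0.0448 m and angle between cap_center's own z axis and vertical below 0.12 rad and linear speed of each of axle_cap, roller below 0.03 m/s); the robot touches nothing.
It fails at once if the cap bears on the roller's bearings with more than 30 N (contact force between axle_cap and roller above 30 N).
It also fails if it takes over 67 s, if anything falls off the work surface, if the arm or the gripper's body presses on something with over 40 N, if the wrist force passes 120 N, or if a joint passes its speed limit or range.

ROBOT

A 7-joint arm with a two-finger parallel gripper is mounted at the origin on a cart in front of the work surface, level with it; the furniture and walls round the work are solid. World frame = base frame: x ahead of the robot, y to its left, z up, the work surface at z = 0. Lengths are in m, angles in rad, forces in N, time in s.
With the tool pointing down it reaches from about 0.425 to 0.875 m from the base axis. Payload 4.7 kg.
Tool frame: the origin (TCP) lies midway between the tips of the shut fingers; the grasp point (between the pads) lies 19 mm behind it (ctrl.grip_depth is the distance from the TCP to the grasp point, in m); z points along the fingers, y is the direction in which the jaws open and shut (so a half turn about z gives the same grasp; the last joint's range is limited). The gripper opens to 87 mm and grips with 3 to 60 N. Pads are 19 mm wide; open, the fingers measure 117 mm over their backs; the gripper's body (75 mm by 190 mm) begins 51 mm behind the grasp point.
Start: joints at [-1.159, 0.321, -0.07, 1.45, 0.023, 1.371, -0.057], TCP at [0.252, 0.599, 0.223] pointing down, gripper open.
Joint ranges: [-2.86, 2.86], [-0.3, 2.09], [-1.38, 1.24], [0.06, 2.45], [-1.56, 4.7], [0.09, 2.05], [-2.69, 2.69]. Speed limits (rad/s): [2.57, 2.57, 3.14, 3.14, 3.14, 3.14, 3.14].

INTERFACE

Orientations are given as a rotation vector (axis times angle).
In Python, from bench import ctrl gives the robot as it stands. The module is installed in compiled form; this text tells all that it offers.
- The arm moves only by the shell command python3 -m inch 'ROWS' [FORCE]. ROWS is JSON, a list of rows, each a list of 5 numbers: the opening, from -1 (shut) to 1 (fully open), so that 0 is half open, then the shift along the tool's x, y, z in mm, then the turn about the tool's z in rad. In form: [[fingers, tx, ty, tz, twist], ...]. A call has 1 to 5 rows; each row shifts and turns the pose as measured when the row begins, along the tool's axes as they then stand; what a row does not reach is not made up. A row lasts 1/8 s, in which the tool goes at most 62.5 mm and 10.7 degrees, less where a joint would pass 70% of its speed; a pose out of reach is approached as far as the arm can. A call is refused whole if a number of a shift passes 62.5 or a number of a turn 0.188, either way. A call with a gripper value outside its range is refused whole. The fingers move at their own pace and stop on an object; FORCE is the grip in N (left out, the last holds). Time passes only in rows, so rows that do not move let the fingers close. It gives the time, the measured TCP pose, the force and the opening at its end, in the units of the state.
- ctrl.get_state(): the state, without advancing time (a new reading comes with each control period).
- ctrl.get_image(name): name is "side" or "top" or "wrist"; returns a dict with "color" (400x640x3 uint8, red, green, blue), "range_z" (400x640 float32, m along the optical axis (not along the pixel's ray), 0 where there is no reading), "K" (3x3 intrinsics, pixels), "R" (3x3) and "t" (3): a world point X has camera coordinates R X + t. Camera axes: x right, y down, z forward; pixel columns grow to the right and rows downward; lengths in m; the calibration is good to about 2 mm. A picture is of the moment at which its call begins.
- ctrl.close_job(): hands the job in, once; it reports no verdict.
The state is a dict: "time": time; "joint_positions": joint angles; "qd": joint speeds; "joint_torque": joint torques, N m; "position": TCP position; "tool_rot": TCP orientation; "ft_force": force on the tool from outside, world axes, zero at the start; "torque": the same for the moment, N m; "grip_width": opening from 0.0 (shut) to 1.0 (fully open).
Only numpy, scipy, OpenCV 4.12 (cv2) and the standard library are available. Lean on these libraries where they do the work, as an engineer would, in place of code of your own. Each camera call takes 0.05 s, during which the arm holds its last target. There are 200 camera calls.

## Working session

There is one attempt and no reset: what is moved stays moved. The work goes in short steps, Python scripts to look and compute and a shell command to move; the robot and the scene stay as the last step left them, time stands still between calls to the robot, and variables do not carry over. Pictures are saved under pics/ and viewed, about 8 in all and at most 12, crops included, and the job is handed in when it is done.

```bash
mkdir -p pics
cat > h.py <<'E'
import numpy as np, cv2
from bench import ctrl
from scipy.spatial.transform import Rotation as Ro
def cap(n,save=None):
    im=ctrl.get_image(n)
    for k in("K","R","t"): im[k]=np.array(im[k])
    if save: cv2.imwrite("pics/"+save,im["color"][:,:,::-1])
    return im
def ray(im,u,v,z):
    d=im["R"].T@np.linalg.inv(im["K"])@np.array([u,v,1.]); c=-im["R"].T@im["t"]
    return c+d*(z-c[2])/d[2]
def cloud(im):
    v,u=np.mgrid[0:400,0:640]; d=im["range_z"]
    P=np.stack([u*d,v*d,d],-1)@np.linalg.inv(im["K"]).T
    return (P-im["t"])@im["R"]
def proj(im,X):
    p=im["K"]@(im["R"]@np.array(X)+im["t"]); return p[:2]/p[2]
E
python3 - <<'E'
from h import *
for n in("side","top","wrist"):
    im=cap(n,n+"0.png"); print(n,im["K"][0,0],(-im["R"].T@im["t"]).round(3),im["R"].round(2).tolist())
a=[cv2.imread(f"pics/{n}0.png") for n in("top","side")]
s=ctrl.get_state(); print(s)
E
```

```text
side 460.5742288973027 [ 0.318 -0.992  0.519] [[0.98, -0.21, -0.0], [-0.09, -0.39, -0.92], [0.19, 0.89, -0.4]]
top 384.01208284190096 [ 0.367 -0.077  1.002] [[-0.02, -1.0, 0.0], [-0.98, 0.02, -0.19], [0.19, -0.0, -0.98]]
wrist 331.4916009747497 [0.187 0.627 0.385] [[0.39, 0.92, -0.0], [0.89, -0.37, 0.26], [0.24, -0.1, -0.97]]
{'time': 0.15, 'joint_positions': array([-1.1589179 ,  0.32164165, -0.07004611,  1.45137474,  0.0226139 ,
        1.37081023, -0.05688875]), 'qd': array([ 0.00197398, -0.00241683, -0.0006637 , -0.00427921, -0.00101604,
       -0.00136022,  0.00086079]), 'joint_torque': array([ 9.44499288e-05, -4.91796935e+01, -4.04462535e-01, -3.12875390e+01,
       -6.39532926e-02,  4.05555416e-02,  1.09748867e-04]), 'position': array([0.25170123, 0.5988411 , 0.22172972]), 'tool_rot': array([-6.20680798e-01, -3.07948873e+00,  2.25858810e-03]), 'ft_force': array([ 0.61525656, -0.15303176, -0.40358121]), 'torque': array([ 0.01221143, -0.00293973, -0.03123072]), 'grip_width': 0.9970570038646399}
```

View pics/top0.png

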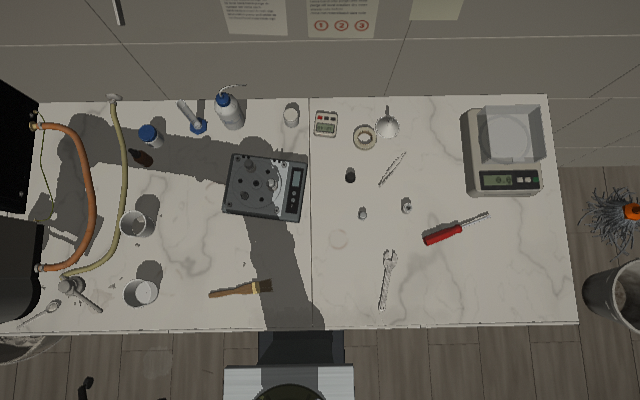

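View pics/side0.png

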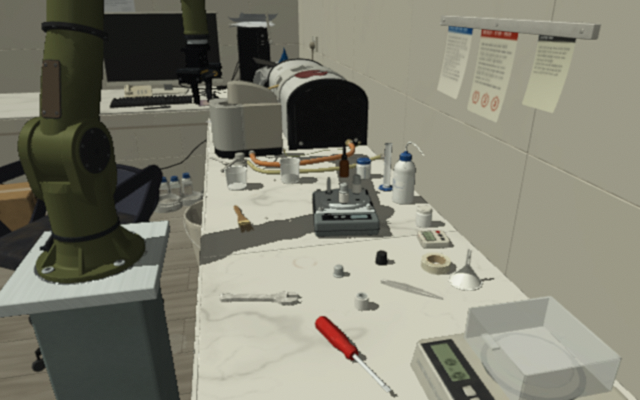

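Top view: pump around (265,187); three small objects stand at (362,213), (406,206) and (350,175, dark). I'll enlarge the crops and get height data.

Run:
```python
from h import *
im=cap("top"); c=im["color"][:,:,::-1]
a=cv2.resize(c[140:230,215:315],(500,450),interpolation=cv2.INTER_CUBIC)
b=cv2.resize(c[160:225,340:425],(300,229),interpolation=cv2.INTER_CUBIC)
s=cap("side"); d=s["color"][:,:,::-1]
e=cv2.resize(d[245:315,325:390],(300,221)[:2],interpolation=cv2.INTER_CUBIC)
o=np.zeros((450,800,3),np.uint8);o[:,:500]=a;o[:229,500:]=b;o[229:,500:]=e
cv2.imwrite("pics/z1.png",o)
for n,I,boxes in(("top",im,[(352,382,203,223),(396,416,196,216),(340,360,165,185)]),("side",s,[(330,347,260,280),(352,372,288,312)])):
    P=cloud(I)
    for x0,x1,y0,y1 in boxes:
        q=P[y0:y1,x0:x1].reshape(-1,3); q=q[(q[:,2]>.01)&(q[:,2]<.1)]
        print(n,len(q),q.mean(0).round(3),q.max(0).round(3),q.min(0).round(3))
P=cloud(im); q=P[150:225,220:310]; 
z=q[:,:,2]; print(np.percentile(z,[5,50,90,99,100]).round(3))
m=((z>.095)&(z<.14)).astype(np.uint8); n,l,st,ce=cv2.connectedComponentsWithStats(m)
for i in range(1,n): print(st[i],ce[i]+[220,150],q[l==i].mean(0).round(4),z[l==i].max())
```

```text
top 50 [ 0.521 -0.194  0.022] [ 0.53  -0.185  0.025] [ 0.512 -0.203  0.013]
top 91 [ 0.536 -0.31   0.024] [ 0.548 -0.298  0.031] [ 0.524 -0.323  0.011]
top 79 [ 0.622 -0.165  0.024] [ 0.633 -0.153  0.031] [ 0.612 -0.176  0.01 ]
side 70 [ 0.518 -0.201  0.017] [ 0.527 -0.188  0.023] [ 0.509 -0.208  0.01 ]
side 180 [ 0.533 -0.317  0.021] [ 0.547 -0.299  0.027] [ 0.521 -0.328  0.01 ]
[-0.     0.049  0.063  0.114  1.002]
[24  9 10 11 77] [248.37662338 163.75324675] [0.6362 0.0866 0.1086] 0.1179772762264224
[47 28  9 10 75] [270.77333333 182.89333333] [0.5877 0.0324 0.1084] 0.1163149070565899
[20 41  5  4 14] [241.85714286 192.42857143] [0.5666 0.1019 0.1042] 0.1091037316908541
```

View pics/z1.png

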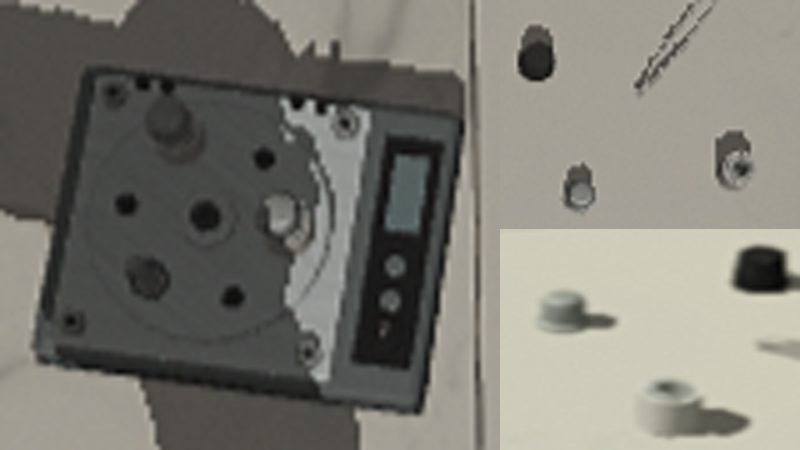

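Roller: bored white cylinder at (406,206) → about (0.536,-0.312). Cap: domed, flanged, at (362,213) → about (0.521,-0.196). Bare pin at (242,192) → about (0.566,0.102), which agrees with the geometry of the two capped pins. I'll turn the tool and fly to the pin for a close look.

```bash
cat > go.py <<'E'
import sys; from h import *
s=ctrl.get_state(); p=s["position"]; R=Ro.from_rotvec(s["tool_rot"]).as_matrix()
g=np.array(eval(sys.argv[1])); ang=np.degrees(np.arctan2(R[1,1],R[0,1]))
tw=0
if len(sys.argv)>2: tw=(ang-float(sys.argv[2])+90)%180-90
print("t",round(s["time"],2),"p",(p*1000).round(1),"shift mm",(R.T@(g-p)*1000).round(1),"yang",ang.round(1),"twist",np.radians(tw).round(3),"F",s["ft_force"].round(1),"w",s["grip_width"].round(3),"tilt",R[:,2].round(4),"q7",s["joint_positions"][6].round(2))
E
python3 -m inch '[[1,0,0,-25,0.165],[1,0,0,-25,0.165],[1,0,0,0,0]]'; python3 go.py '[.565,.102,.25]' 48.2
```

```text
time: 0.62
position: [0.2516, 0.5985, 0.2718]
tool_rot: [1.13, 2.931, -0.005]
ft_force: [0.0, 0.4, -0.4]
grip_width: 0.997Traceback (most recent call last):
  File "go.py", line 6, in <module>
    print("t",round(s["time"],2),"p",(p*1000).round(1),"shift mm",(R.T@(g-p)*1000).round(1),"yang",ang.round(1),"twist",np.radians(tw).round(3),"F",s["ft_force"].round(1),"w",s["grip_width"].round(3),"tilt",R[:,2].round(4),"q7",s["joint_positions"][6].round(2))
                                                                                                                                                                               ^^^^^^^^^^^^^^^^^^^^^
AttributeError: 'float' object has no attribute 'round'
```

```bash
sed -i 's/s\["grip_width"\].round(3)/round(s["grip_width"],3)/' go.py; python3 go.py '[.565,.102,.25]' 48.2
```

```text
t 0.62 p [251.6 598.5 271.8] shift mm [-565.5 -157.6   23. ] yang 47.8 twist -0.006 F [ 0.   0.4 -0.4] w 0.997 tilt [-0.0012 -0.0031 -1.    ] q7 -0.38
```

```bash
python3 -m inch '[[1,-56,-16,2,0],[1,-56,-16,2,0],[1,-56,-16,2,0],[1,-56,-16,2,0],[1,-56,-16,2,0]]';python3 -m inch '[[1,-56,-16,2,0],[1,-56,-16,2,0],[1,-56,-16,2,0],[1,-56,-16,2,0],[1,-40,-10,2,0]]'; python3 go.py '[.565,.102,.25]' 48.2
```

```text
time: 1.25
position: [0.4062, 0.3488, 0.2541]
tool_rot: [-1.085, -2.944, 0.016]
ft_force: [0.5, 0.3, -0.3]
grip_width: 1.003
time: 1.88
position: [0.5623, 0.1109, 0.2384]
tool_rot: [-1.06, -2.95, 0.023]
ft_force: [-0.2, 0.1, -0.7]
grip_width: 1.001
t 1.88 p [562.3 110.9 238.4] shift mm [ -7.7  -5.3 -11.5] yang 50.5 twist 0.039 F [-0.2  0.1 -0.7] w 1.001 tilt [-0.0117 -0.0116 -0.9999] q7 0.68
```

```bash
python3 -m inch '[[1,-7,-5,0,0.039],[1,0,0,0,0]]'; python3 go.py '[.565,.102,.25]' 48.2
python3 - <<'E'
from h import *
im=cap("wrist","w1.png"); P=cloud(im)
print((-im["R"].T@im["t"]).round(3)); print(proj(im,[.565,.102,.1065]))
z=P[:,:,2]; m=((z>.085)&(z<.125)&(P[:,:,0]>.45)).astype(np.uint8); n,l,st,ce=cv2.connectedComponentsWithStats(m)
for i in range(1,n):
    if st[i][4]>30: q=P[l==i]; t=q[q[:,2]>q[:,2].max()-.004]; print(st[i],ce[i].round(1),q.mean(0).round(4),q[:,2].max(),t.mean(0).round(4))
E
```

```text
time: 2.12
position: [0.5644, 0.0985, 0.2358]
tool_rot: [-1.122, -2.925, 0.029]
ft_force: [-0.1, 0.6, 0.1]
grip_width: 1.004
t 2.12 p [564.4  98.5 235.8] shift mm [  1.9   2.7 -14.2] yang 48.0 twist -0.003 F [-0.1  0.6  0.1] w 1.004 tilt [-0.015  -0.014  -0.9998] q7 0.67
[0.514 0.148 0.399]
[324.25081195 194.7763877 ]
[321 185  11  13 113] [325.8 191. ] [0.5642 0.1046 0.101 ] 0.10857822607420524 [0.5653 0.1035 0.1063]
[277 238  26  24 529] [289.2 250.4] [0.5845 0.0394 0.1015] 0.11457846397843409 [0.5854 0.0373 0.1126]
[349 239  26  23 520] [361.8 250.8] [0.6311 0.0914 0.1012] 0.11457558522787377 [0.6333 0.0911 0.1126]
```

View pics/w1.png

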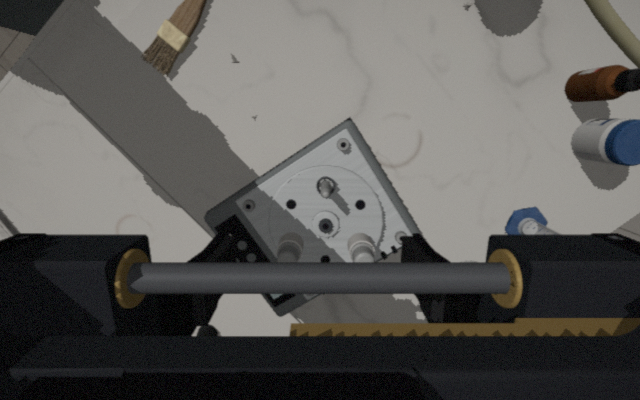

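Pin tip at (326,187), about (0.5655,0.103), and the capped pins are at (289,243) and (362,243). Next, to the roller.

```bash
python3 -m inch '[[1,-36,-46,0,0],[1,-36,-46,0,0],[1,-36,-46,0,0],[1,-36,-46,0,0]]';python3 -m inch '[[1,-36,-46,10,0],[1,-36,-46,10,0],[1,-36,-46,10,0],[1,0,0,0,0]]'; python3 go.py '[.536,-.312,.19]' 48.2
cat > look.py <<'E'
import sys; from h import *
im=cap("wrist",sys.argv[1]); P=cloud(im); z=P[:,:,2]
lo,hi=float(sys.argv[2]),float(sys.argv[3])
m=((z>lo)&(z<hi)).astype(np.uint8); m[230:]=0; n,l,st,ce=cv2.connectedComponentsWithStats(m)
for i in range(1,n):
    if st[i][4]>30:
        q=P[l==i]; t=(l==i)&(z>np.percentile(q[:,2],98)-.004); v,u=np.nonzero(t); c,r=cv2.minEnclosingCircle(np.stack([u,v],1).astype(np.float32))
        print(st[i],ce[i].round(1),"zmax",q[:,2].max().round(4),"top mean",P[t].mean(0).round(4),"circ",np.round(c,1),round(r,1),"ray",ray(im,*c,np.median(P[t][:,2])).round(4))
E
python3 look.py w2.png .01 .05
```

```text
time: 2.68
position: [0.5507, -0.123, 0.2374]
tool_rot: [-1.071, -2.941, 0.02]
ft_force: [1.1, 0.1, 0.8]
grip_width: 0.999
time: 3.18
position: [0.5457, -0.2988, 0.2078]
tool_rot: [-1.053, -2.949, 0.015]
ft_force: [-0.4, -0.7, -0.4]
grip_width: 1.002
t 3.17 p [ 545.7 -298.8  207.8] shift mm [ -0.9 -16.1  18. ] yang 50.7 twist 0.044 F [-0.4 -0.7 -0.4] w 1.002 tilt [-0.0127 -0.0056 -0.9999] q7 1.49
[ 229    0   43   75 1158] [250.8  35.9] zmax 0.0141 top mean [ 0.3869 -0.2583  0.0111] circ [246.   36.5] 40.3 ray [ 0.384  -0.2622  0.011 ]
[ 524    0  116  118 9600] [587.6  51.9] zmax 0.05 top mean [ 0.6057 -0.0212  0.0475] circ [591.4  51.2] 61.2 ray [ 0.6005 -0.0305  0.0474]
[373  92  20  20 323] [382.7 101.3] zmax 0.0245 top mean [ 0.5193 -0.195   0.0221] circ [383.5 101. ] 9.7 ray [ 0.5192 -0.195   0.0221]
[ 177  139   58   91 2131] [204.4 181.8] zmax 0.0283 top mean [ 0.4616 -0.3888  0.0252] circ [200.  182.5] 43.5 ray [ 0.4621 -0.3959  0.0251]
[448 149  29  25 550] [461.9 161.5] zmax 0.0278 top mean [ 0.6216 -0.1667  0.0257] circ [465.1 162.9] 11.6 ray [ 0.622  -0.1668  0.0258]
[293 171  25  26 452] [304.9 183.8] zmax 0.0289 top mean [ 0.5342 -0.3107  0.0262] circ [304.6 184.6] 12.2 ray [ 0.5342 -0.3107  0.0263]
[385 186   6  18  47] [388.3 193.8] zmax 0.0126 top mean [ 0.6028 -0.2478  0.0108] circ [387.  194.5] 8.7 ray [ 0.6026 -0.2493  0.0105]
[ 544  194   71   36 1700] [581.3 215.5] zmax 0.0214 top mean [ 0.7565 -0.0971  0.0186] circ [581.6 223.8] 32.8 ray [ 0.7624 -0.1027  0.0187]
```

```bash
python3 -m inch '[[0.1,-1,-16,10,0.044],[0.1,0,0,40,0],[0.1,0,0,40,0],[0.1,0,0,30,0],[0.1,0,0,0,0]]'; python3 go.py '[.5342,-.3107,.005]' 48.2; python3 look.py w3.png .015 .05
```

```text
time: 3.85
position: [0.539, -0.2987, 0.0839]
tool_rot: [-1.098, -2.934, 0.002]
ft_force: [0.9, -0.2, -0.7]
grip_width: 0.575
t 3.85 p [ 539.  -298.7   83.9] shift mm [ -4.9 -11.8  79. ] yang 49.0 twist 0.014 F [ 0.9 -0.2 -0.7] w 0.575 tilt [-0.009   0.0021 -1.    ] q7 1.52
[402  82  31  31 751] [417.4  97.2] zmax 0.0241 top mean [ 0.5189 -0.1951  0.0221] circ [418.5  97. ] 15.3 ray [ 0.5189 -0.1953  0.0222]
[ 130  163   62   67 2454] [162.1 199.1] zmax 0.0284 top mean [ 0.4556 -0.3726  0.0254] circ [157.3 201.9] 34.5 ray [ 0.4555 -0.3738  0.0254]
[ 518  167   44   37 1212] [539.6 185.5] zmax 0.0282 top mean [ 0.6211 -0.1669  0.0256] circ [543.2 186.4] 18.4 ray [ 0.6205 -0.1671  0.0257]
[283 206  37  24 605] [301.3 218. ] zmax 0.0288 top mean [ 0.53   -0.3069  0.0261] circ [301. 226.] 18.2 ray [ 0.5336 -0.3102  0.0261]
```

```bash
python3 -m inch '[[0.0,-5,-12,10,0.014],[0,0,0,0,0]]'; python3 go.py '[.534,-.3105,.005]' 48.2
```

```text
time: 4.15
position: [0.5372, -0.313, 0.0778]
tool_rot: [-1.121, -2.933, 0.002]
ft_force: [0.0, -0.1, -0.6]
grip_width: 0.509
t 4.15 p [ 537.2 -313.    77.8] shift mm [ 4.  -0.1 72.8] yang 48.2 twist -0.001 F [ 0.  -0.1 -0.6] w 0.509 tilt [-2.3e-03 -8.0e-04 -1.0e+00] q7 1.53
```

```bash
python3 -m inch '[[0,4,0,20,0],[0,0,0,25,0],[0,0,0,15,0],[0,0,0,0,0]]'; python3 go.py '[.534,-.3105,.005]' 48.2
```

```text
time: 4.65
position: [0.5371, -0.3129, 0.0206]
tool_rot: [1.122, 2.928, -0.002]
ft_force: [-0.1, -0.2, -0.1]
grip_width: 0.499
t 4.65 p [ 537.1 -312.9   20.6] shift mm [ 4.  -0.3 15.6] yang 48.1 twist -0.002 F [-0.1 -0.2 -0.1] w 0.499 tilt [ 0.0053 -0.0034 -1.    ] q7 1.57
```

```bash
python3 -m inch '[[0,5,0,10,0],[0,2,0,5,0],[0,0,0,0,0]]'; python3 go.py '[.534,-.3105,.005]' 48.2
```

```text
time: 5.03
position: [0.5328, -0.3086, 0.0065]
tool_rot: [1.121, 2.925, -0.002]
ft_force: [-0.3, 0.3, -0.4]
grip_width: 0.504
t 5.03 p [ 532.8 -308.6    6.5] shift mm [-2.1 -0.6  1.6] yang 48.1 twist -0.002 F [-0.3  0.3 -0.4] w 0.504 tilt [ 0.008  -0.0044 -1.    ] q7 1.57
```

```bash
python3 -m inch '[[0,-3,-1,2,0],[-1,0,0,0,0],[-1,0,0,0,0],[-1,0,0,0,0],[-1,0,0,0,0]]' 15; python3 go.py '[.534,-.3105,.005]' 48.2;  python3 -m inch '[[-1,0,0,0,0],[-1,0,0,-40,0],[-1,0,0,-60,0],[-1,0,0,-60,0]]'; python3 go.py '[.5655,.103,.2]' 48.2
```

```text
time: 5.65
position: [0.5352, -0.3121, 0.0053]
tool_rot: [1.12, 2.924, -0.002]
ft_force: [-1.0, 0.0, -0.4]
grip_width: 0.307
t 5.65 p [ 535.2 -312.1    5.3] shift mm [1.9 0.4 0.2] yang 48.1 twist -0.002 F [-1.   0.  -0.4] w 0.307 tilt [ 0.0094 -0.0052 -0.9999] q7 1.58
time: 6.15
position: [0.5302, -0.3086, 0.1629]
tool_rot: [-1.123, -2.931, 0.002]
ft_force: [1.7, -0.2, -1.0]
grip_width: 0.307
t 6.15 p [ 530.2 -308.6  162.9] shift mm [248.9 329.7 -37.4] yang 48.1 twist -0.002 F [ 1.7 -0.2 -1. ] w 0.307 tilt [-2.8e-03 -5.0e-04 -1.0e+00] q7 1.49
```

```bash
python3 -m inch '[[-1,35,46,-5,0],[-1,35,46,-5,0],[-1,35,46,-5,0],[-1,35,46,0,0]]';python3 -m inch '[[-1,35,46,0,0],[-1,35,46,0,0],[-1,30,40,0,0],[-1,0,0,0,0]]'; python3 go.py '[.5655,.103,.13]' 48.2; python3 look.py w4.png .08 .15
```

```text
time: 6.65
position: [0.5521, -0.0811, 0.1846]
tool_rot: [1.14, 2.915, -0.003]
ft_force: [0.9, -0.1, -0.4]
grip_width: 0.304
time: 7.15
position: [0.5669, 0.0962, 0.1838]
tool_rot: [1.126, 2.921, 0.002]
ft_force: [0.1, -0.6, -1.3]
grip_width: 0.312
t 7.15 p [566.9  96.2 183.8] shift mm [ 6.1  3.8 53.8] yang 47.8 twist -0.006 F [ 0.1 -0.6 -1.3] w 0.312 tilt [ 0.0107 -0.0028 -0.9999] q7 0.68
[317 191  13  18 189] [322.9 199.3] zmax 0.1085 top mean [0.565  0.1037 0.1064] circ [323.1 203.4] 4.9 ray [0.5649 0.1037 0.1066]
```

View pics/w4.png

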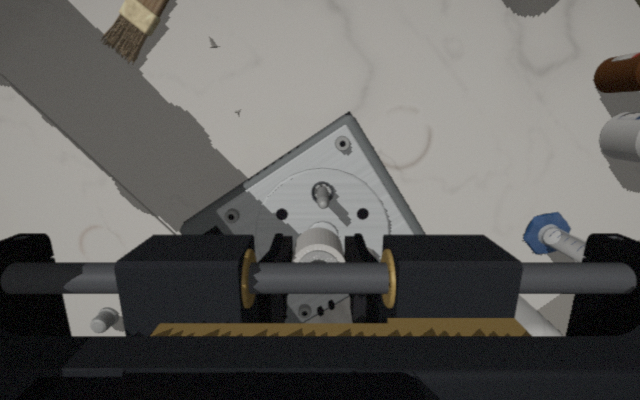

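The roller is seated between the pads (292–345, 225–265) and the pin is just ahead at (323,185–205). I'll fit circles to both from the wrist depth data, so that they share one calibration error.

```bash
cat > fit.py <<'E'
import sys; from h import *
from scipy.optimize import least_squares
# usage: fit.py r_held zlo zhi (rel TCP) ; fits held object and pin in wrist view
rh,a,b=map(float,sys.argv[1:4])
im=cap("wrist"); P=cloud(im).reshape(-1,3); s=ctrl.get_state(); p=s["position"]; R=Ro.from_rotvec(s["tool_rot"]).as_matrix()
cam=-im["R"].T@im["t"]
def circ(q,r,c0):
    f=lambda c: np.hypot(*(q[:,:2]-c).T)-r
    o=least_squares(f,c0,loss="soft_l1",f_scale=.0005); return o.x,np.abs(o.fun).mean()
L=(P-p)@R
h=P[(abs(L[:,1])<.7*rh)&(abs(L[:,0])<rh+.006)&(-L[:,2]>a)&(-L[:,2]<b)]
H=L[(abs(L[:,1])<.7*rh)&(abs(L[:,0])<rh+.006)&(-L[:,2]>a)&(-L[:,2]<b)]
if len(h)>10: print("held n",len(h),"tool xy",circ(H,rh,[0,0]), "z range",(-H[:,2]).min().round(4),(-H[:,2]).max().round(4))
q=P[(P[:,2]>.072)&(P[:,2]<.095)&(np.hypot(P[:,0]-.565,P[:,1]-.1035)<.010)]
if len(q)>10: c,e=circ(q,.005,[.565,.1035]); print("pin n",len(q),c,e,"in tool",(R.T@(np.r_[c,.1]-p)*1000).round(1))
E
python3 fit.py .013 -.004 .019;python3 -m inch '[[-1,4,3,20,0],[-1,0,0,0,0]]'; python3 go.py '[.565,.1035,.13]' 48.2;python3 fit.py .013 -.004 .019
```

```text
held n 595 tool xy (array([0.00303451, 0.00198112]), np.float64(0.0004660675533972049)) z range -0.0038 0.019
pin n 73 [0.56580405 0.10317287] 0.00011796783269091976 in tool [10.8  8.2 84. ]
time: 7.5
position: [0.5668, 0.0908, 0.164]
tool_rot: [1.144, 2.912, -0.004]
ft_force: [-0.0, -0.4, -1.2]
grip_width: 0.307
t 7.5 p [566.8  90.8 164. ] shift mm [10.4  8.  33.9] yang 47.1 twist -0.019 F [-0.  -0.4 -1.2] w 0.307 tilt [ 0.0113 -0.0071 -0.9999] q7 0.68
held n 746 tool xy (array([ 0.00227053, -0.00012681]), np.float64(0.0006834613843797986)) z range -0.0039 0.019
pin n 89 [0.56576785 0.10313928] 0.00011664822083945134 in tool [11.4  7.7 65.2]
```

```bash
python3 -m inch '[[-1,9,8,6,-0.019],[-1,0,0,0,0],[-1,0,0,0,0]]'; python3 fit.py .013 -.004 .019; python3 go.py '[.565,.1035,.13]' 48.2
```

```text
time: 7.92
position: [0.5681, 0.1009, 0.1608]
tool_rot: [1.118, 2.917, -0.0]
ft_force: [-0.1, -0.8, -1.1]
grip_width: 0.311
held n 581 tool xy (array([8.33923776e-04, 2.87089221e-05]), np.float64(0.0004911225462527251)) z range -0.004 0.019
pin n 107 [0.56571334 0.10316166] 0.00012075165424640385 in tool [ 3.9 -0.5 60.7]
t 7.97 p [567.9 101.3 160.7] shift mm [ 4.2 -0.5 30.7] yang 48.1 twist -0.002 F [-0.3 -0.4  0.3] w 0.309 tilt [ 0.0165 -0.0062 -0.9998] q7 0.68
```

```bash
python3 -m inch '[[-1,2,0,20,0],[-1,1,0,14,0],[-1,0,0,0,0],[-1,0,0,0,0]]'; python3 fit.py .013 -.004 .019; python3 go.py '[.5657,.1031,.074]' 48.2
```

```text
time: 8.48
position: [0.5673, 0.1029, 0.1271]
tool_rot: [1.118, 2.915, 0.002]
ft_force: [0.2, 0.2, -0.8]
grip_width: 0.308
held n 586 tool xy (array([0.00112455, 0.00028676]), np.float64(0.0005018284129300955)) z range -0.0039 0.019
pin n 161 [0.56571793 0.10313543] 0.00014133836702221665 in tool [ 1.8 -1.1 27.1]
t 8.53 p [567.3 102.9 127.1] shift mm [ 2.2 -1.3 53.1] yang 48.0 twist -0.003 F [ 0.4 -0.3 -1. ] w 0.312 tilt [ 0.0187 -0.0057 -0.9998] q7 0.69
```

```bash
python3 -m inch '[[-1,0,-1.5,12,0],[-1,0,0,10,0],[-1,0,0,0,0]]'; python3 go.py '[.5657,.1031,.074]' 48.2
```

```text
time: 8.9
position: [0.5669, 0.1016, 0.1041]
tool_rot: [1.118, 2.914, 0.003]
ft_force: [-0.5, 0.4, -1.6]
grip_width: 0.313
t 8.9 p [566.9 101.6 104.1] shift mm [ 2.5  0.  30.1] yang 48.0 twist -0.003 F [-0.5  0.4 -1.6] w 0.313 tilt [ 0.0195 -0.0054 -0.9998] q7 0.7
```

No contact force, and the roller's lower edge is now 7 mm below the tip, so the pin is inside the bore. I'll carry on down.

```bash
python3 -m inch '[[-1,1,0,10,0],[-1,0,0,10,0],[-1,0,0,0,0]]'; python3 go.py '[.5657,.1031,.074]' 48.2
```

```text
time: 9.28
position: [0.5663, 0.1022, 0.0824]
tool_rot: [1.118, 2.915, 0.002]
ft_force: [0.4, 0.3, 0.1]
grip_width: 0.309
t 9.28 p [566.3 102.2  82.4] shift mm [1.2 0.2 8.4] yang 48.0 twist -0.003 F [0.4 0.3 0.1] w 0.309 tilt [ 0.0188 -0.0056 -0.9998] q7 0.71
```

```bash
python3 -m inch '[[-1,0,0,6,0],[-1,0,0,0,0],[0,0,0,0,0],[0,0,0,0,0],[0,0,0,0,0]]'; python3 go.py '[.5657,.1031,.074]' 48.2; python3 -m inch '[[0,0,0,-20,0],[0,0,0,-50,0],[0,0,0,-50,0],[0,0,0,0,0]]';python3 look.py w5.png .08 .15; python3 go.py '[.5191,-.1951,.2]' 48.2
```

```text
time: 9.9
position: [0.5676, 0.1024, 0.0771]
tool_rot: [1.117, 2.913, 0.005]
ft_force: [-1.3, 0.9, 0.4]
grip_width: 0.485
t 9.9 p [567.6 102.4  77.1] shift mm [ 1.9 -0.8  3.1] yang 48.0 twist -0.003 F [-1.3  0.9  0.4] w 0.485 tilt [ 0.0212 -0.005  -0.9998] q7 0.71
time: 10.4
position: [0.565, 0.1029, 0.2008]
tool_rot: [1.118, 2.913, 0.004]
ft_force: [0.4, -0.7, -0.6]
grip_width: 0.501
[303 183  31  34 828] [318.1 199.6] zmax 0.1083 top mean [0.5651 0.1037 0.1061] circ [317.6 203.6] 4.7 ray [0.5648 0.1039 0.1063]
t 10.45 p [563.5 102.7 198.4] shift mm [-166.2 -251.1   -0.5] yang 48.0 twist -0.003 F [-0.2 -0.2 -0.2] w 0.501 tilt [ 0.0174 -0.0063 -0.9998] q7 0.66
```

View pics/w5.png

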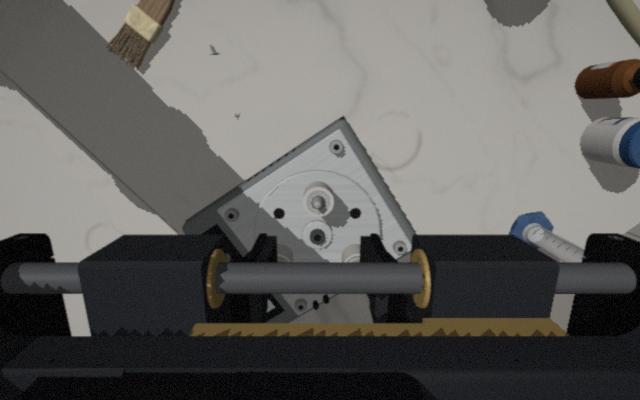

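The roller is on the pin, centred near (318,200), with the pin tip showing through the bore. I'll check its height, then go to the cap.

```bash
python3 - <<'E'
from h import *
im=cap("wrist");P=cloud(im).reshape(-1,3);r=np.hypot(P[:,0]-.5657,P[:,1]-.1031)
q=P[(r<.014)&(P[:,2]>.088)&(P[:,2]<.1)];print(len(q),np.percentile(q[:,2],[10,50,75,90]),q.mean(0))
q=P[(r<.04)&(r>.02)&(P[:,2]>.05)&(P[:,2]<.07)];print(np.median(q[:,2]))
E
python3 -m inch '[[0,-33,-50,0,0],[0,-33,-50,0,0],[0,-33,-50,0,0],[0,-33,-50,0,0],[0,-25,-38,10,0]]'; python3 -m inch '[[0,0,0,0,0],[0,0,0,0,0]]'; python3 look.py w6.png .01 .05; python3 go.py '[.5191,-.1951,.1]' 48.2
```

```text
675 [0.0931219  0.09498765 0.09587055 0.09653317] [0.56555584 0.10412845 0.0948717 ]
0.060467104294408575
time: 11.12
position: [0.5168, -0.1814, 0.1801]
tool_rot: [1.106, 2.934, -0.009]
ft_force: [1.0, 0.9, 0.1]
grip_width: 0.495
time: 11.38
position: [0.5132, -0.1851, 0.1767]
tool_rot: [1.12, 2.935, -0.013]
ft_force: [1.0, -0.7, 0.0]
grip_width: 0.5
[  441     0   165   211 13072] [510.4 117.9] zmax 0.05 top mean [ 0.5789 -0.0139  0.0474] circ [546.5 104.5] 106.0 ray [0.5811 0.0103 0.0474]
[ 104   29   96  149 2293] [155.4 104.9] zmax 0.0142 top mean [ 0.3505 -0.2485  0.0113] circ [150.5 103.5] 84.4 ray [ 0.3453 -0.2507  0.0112]
[307 189  20  21 324] [316.5 198.7] zmax 0.0242 top mean [ 0.519  -0.1941  0.0222] circ [316.2 200. ] 9.3 ray [ 0.5187 -0.1941  0.0223]
t 11.43 p [ 512.9 -185.3  176.6] shift mm [-10.9  -2.5  76.7] yang 48.3 twist 0.001 F [ 0.1 -0.7  0.3] w 0.502 tilt [-0.003  -0.0084 -1.    ] q7 1.21
```

Roller top is at z≈0.095, so it sits on the free spring. The cap is at (0.519,-0.1943). Going down on it.

```bash
python3 -m inch '[[0,-11,-2,30,0],[0,0,0,40,0],[0,0,0,25,0],[0,0,0,0,0],[0,0,0,0,0]]'; python3 go.py '[.519,-.1943,.006]' 48.2; python3 look.py w7.png .01 .05
```

```text
time: 12.05
position: [0.5229, -0.1868, 0.0791]
tool_rot: [1.1, 2.943, -0.01]
ft_force: [0.2, 0.1, -0.5]
grip_width: 0.501
t 12.05 p [ 522.9 -186.8   79.1] shift mm [-1.8 -7.8 73.1] yang 49.0 twist 0.014 F [ 0.2  0.1 -0.5] w 0.501 tilt [-0.0021 -0.006  -1.    ] q7 1.3
[   7    0  138  189 4303] [83.1 95.3] zmax 0.014 top mean [ 0.3583 -0.2505  0.0112] circ [71.5 93. ] 113.2 ray [ 0.3509 -0.2548  0.0111]
[  489     0   151   230 23783] [578.3 107.1] zmax 0.05 top mean [ 0.5669 -0.0178  0.0475] circ [596.5 115. ] 121.7 ray [ 0.5722 -0.0217  0.0474]
[142 151  12  12  39] [146.6 157.5] zmax 0.0115 top mean [ 0.412  -0.2497  0.0105] circ [147.5 156. ] 7.4 ray [ 0.4117 -0.2485  0.0104]
[294 206  27  24 552] [307.1 218.8] zmax 0.0242 top mean [ 0.5176 -0.1929  0.0221] circ [307.  222.4] 13.3 ray [ 0.5186 -0.1936  0.0222]
```

```bash
python3 -m inch '[[0,-2,-8,20,0.014],[0,0,0,20,0],[0,0,0,0,0],[0,0,0,0,0]]'; python3 go.py '[.519,-.1943,.006]' 48.2
```

```text
time: 12.6
position: [0.5201, -0.196, 0.0392]
tool_rot: [1.122, 2.93, -0.008]
ft_force: [0.5, 0.4, 1.2]
grip_width: 0.503
t 12.6 p [ 520.1 -196.    39.2] shift mm [ 2.1  0.6 33.2] yang 48.1 twist -0.002 F [0.5 0.4 1.2] w 0.503 tilt [ 0.0023 -0.0066 -1.    ] q7 1.33
```

```bash
python3 -m inch '[[0,2,0,18,0],[0,1,0,13,0],[0,0,0,1,0],[0,0,0,0,0]]'; python3 go.py '[.519,-.1943,.006]' 48.2
```

```text
time: 13.1
position: [0.5181, -0.1942, 0.0055]
tool_rot: [1.122, 2.929, -0.008]
ft_force: [-0.4, 0.2, -1.0]
grip_width: 0.501
t 13.1 p [ 518.1 -194.2    5.5] shift mm [-0.7  0.5 -0.5] yang 48.1 twist -0.002 F [-0.4  0.2 -1. ] w 0.501 tilt [ 0.0032 -0.0067 -1.    ] q7 1.36
```

```bash
python3 -m inch '[[-1,0,0,0,0],[-1,0,0,0,0],[-1,0,0,0,0],[-1,0,0,0,0],[-1,0,0,0,0]]' 40; python3 go.py '[.519,-.1943,.006]' 48.2;  python3 -m inch '[[-1,0,0,-40,0],[-1,0,0,-60,0],[-1,0,0,-55,0],[-1,0,0,0,0]]'; python3 go.py '[.5658,.1031,.16]' 48.2
```

```text
time: 13.72
position: [0.5189, -0.1944, 0.0064]
tool_rot: [1.121, 2.927, -0.007]
ft_force: [-0.1, 0.4, -0.7]
grip_width: 0.223
t 13.72 p [ 518.9 -194.4    6.4] shift mm [0.  0.1 0.4] yang 48.1 twist -0.002 F [-0.1  0.4 -0.7] w 0.223 tilt [ 0.005  -0.0068 -1.    ] q7 1.36
time: 14.22
position: [0.5174, -0.193, 0.1649]
tool_rot: [1.122, 2.929, -0.009]
ft_force: [-0.6, 0.5, -1.0]
grip_width: 0.224
t 14.22 p [ 517.4 -193.   164.9] shift mm [161.9 252.7   3. ] yang 48.1 twist -0.002 F [-0.6  0.5 -1. ] w 0.224 tilt [ 0.0024 -0.0068 -1.    ] q7 1.24
```

```bash
python3 -m inch '[[-1,31,49,0,0],[-1,31,49,0,0],[-1,31,49,0,0],[-1,31,49,0,0],[-1,27,43,0,0]]'; python3 -m inch '[[-1,0,0,0,0],[-1,0,0,0,0]]'; python3 fit.py .012 -.008 -.002;python3 fit.py .010 -.001 .010; python3 go.py '[.5658,.1031,.13]' 48.2; python3 look.py w8.png .09 .2
```

```text
time: 14.85
position: [0.5646, 0.0869, 0.1592]
tool_rot: [1.141, 2.924, -0.013]
ft_force: [1.0, -1.3, -0.1]
grip_width: 0.222
time: 15.1
position: [0.563, 0.0921, 0.1562]
tool_rot: [-1.129, -2.93, 0.016]
ft_force: [0.8, -0.8, -0.1]
grip_width: 0.225
held n 109 tool xy (array([-1.39939555e-03, -8.55619417e-05]), np.float64(0.00038590267613604156)) z range -0.0053 -0.002
pin n 119 [0.56349711 0.10391613] 0.003022338514088254 in tool [ 7.2  9.3 56. ]
held n 240 tool xy (array([-0.00014586,  0.00057708]), np.float64(0.00025115049661985804)) z range -0.001 0.01
pin n 107 [0.56189744 0.10526044] 0.002759249075842898 in tool [ 9.8  9.4 56.4]
t 15.2 p [563.   92.1 156.5] shift mm [ 5.4 10.2 26.4] yang 47.8 twist -0.007 F [-0.  -0.  -0.4] w 0.226 tilt [-0.0042 -0.0078 -1.    ] q7 0.7
[ 316  193   37   37 1049] [333.6 211. ] zmax 0.1092 top mean [0.5648 0.1037 0.106 ] circ [333.2 214.5] 5.8 ray [0.5647 0.1038 0.1062]
```

View pics/w8.png

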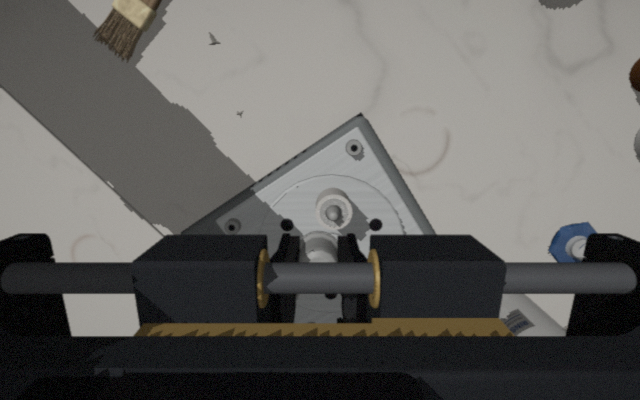

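The cap is held at (320,245) and the pin and roller are ahead at (333,212). The tip reading matches the earlier one, so the axis stays at (0.5658,0.1031).

```bash
python3 -m inch '[[-1,5,10,8,-0.007],[-1,0,0,0,0],[-1,0,0,0,0]]'; python3 go.py '[.5658,.1031,.125]' 48.2
```

```text
time: 15.62
position: [0.5666, 0.1006, 0.1483]
tool_rot: [-1.127, -2.932, 0.014]
ft_force: [0.3, -0.1, 0.2]
grip_width: 0.227
t 15.62 p [566.6 100.6 148.3] shift mm [ 2.3  1.5 23.3] yang 48.0 twist -0.004 F [ 0.3 -0.1  0.2] w 0.227 tilt [-0.0034 -0.0079 -1.    ] q7 0.7
```

```bash
python3 -m inch '[[-1,2,1.5,12,0],[-1,1,0,12,0],[-1,0,0,0,0],[-1,0,0,0,0]]'; python3 go.py '[.5658,.1031,.1]' 48.2; python3 fit.py .010 -.001 .010
```

```text
time: 16.12
position: [0.5648, 0.1033, 0.122]
tool_rot: [-1.127, -2.931, 0.015]
ft_force: [1.2, 0.7, -0.8]
grip_width: 0.229
t 16.12 p [564.8 103.3 122. ] shift mm [-0.8  0.8 22. ] yang 47.9 twist -0.005 F [ 1.2  0.7 -0.8] w 0.229 tilt [-0.0044 -0.0083 -1.    ] q7 0.7
held n 247 tool xy (array([-0.00072775,  0.00031717]), np.float64(0.00025612137608428795)) z range -0.0009 0.01
pin n 88 [0.56072298 0.10549726] 0.001477479140597481 in tool [ 4.4 -0.8 22. ]
```

```bash
python3 -m inch '[[-1,-0.5,0.5,8,0],[-1,0,0,6,0],[-1,0,0,0,0]]'; python3 go.py '[.5658,.1031,.1]' 48.2; python3 -m inch '[[-1,0,0,4,0],[-1,0,0,0,0]]'; python3 go.py '[.5658,.1031,.1]' 48.2
```

```text
time: 16.55
position: [0.5653, 0.1033, 0.1074]
tool_rot: [-1.127, -2.931, 0.014]
ft_force: [-0.5, -0.4, -0.5]
grip_width: 0.226
t 16.55 p [565.3 103.3 107.4] shift mm [-0.5  0.3  7.4] yang 47.9 twist -0.005 F [-0.5 -0.4 -0.5] w 0.226 tilt [-0.0047 -0.008  -1.    ] q7 0.71
time: 16.8
position: [0.5657, 0.1033, 0.1044]
tool_rot: [-1.127, -2.931, 0.013]
ft_force: [-1.0, 0.0, -1.3]
grip_width: 0.223
t 16.8 p [565.7 103.3 104.4] shift mm [-0.2 -0.1  4.4] yang 47.9 twist -0.005 F [-1.   0.  -1.3] w 0.223 tilt [-0.0038 -0.0074 -1.    ] q7 0.71
```

```bash
for i in 1 2 3; do python3 -m inch '[[-1,0,0,2,0],[-1,0,0,0,0]]' 60 | grep -E "pos|ft"; done
```

```text
position: [0.5662, 0.1034, 0.1035]
ft_force: [-2.0, -0.7, 0.9]
position: [0.5664, 0.1035, 0.1026]
ft_force: [-2.6, -0.9, 2.0]
position: [0.5664, 0.1035, 0.1015]
ft_force: [-0.2, -0.1, -1.9]
```

```bash
for i in 1 2 3; do python3 -m inch '[[-1,0,0,3,0],[-1,0,0,0,0]]' 60 | grep -E "pos|ft"; done
```

```text
position: [0.5663, 0.1034, 0.0984]
ft_force: [0.3, 0.9, -3.9]
position: [0.5663, 0.1034, 0.0954]
ft_force: [-0.5, 0.0, -4.7]
position: [0.5666, 0.1035, 0.0941]
ft_force: [-3.1, -0.6, 1.6]
```

```bash
python3 - <<'E'
from h import *
im=cap("wrist","w9.png");P=cloud(im);p=ctrl.get_state()["position"]
cv2.imwrite("pics/w9c.png",cv2.resize(im["color"][170:290,240:400,::-1],(640,480),interpolation=cv2.INTER_CUBIC))
Q=P.reshape(-1,3);r=np.hypot(Q[:,0]-.5658,Q[:,1]-.1031)
q=Q[(r<.0145)&(Q[:,2]>.062)&(Q[:,2]<.12)]
print(p,np.histogram(q[:,2],bins=np.arange(.062,.122,.002))[0])
for v in range(190,262,3): print(v,P[v,312:328:5,2].round(4),r.reshape(400,640)[v,320].round(4))
E
python3 go.py '[.5658,.1031,.1]' 48.2
```

```text
[0.56652589 0.10345394 0.09398578] [ 13  34  35  39  42  45  37  44  39  50  47  42 149  39  94 149  67  81
  59  63  58  84 136 211 130  18  15   6  17]
190 [0.0508 0.0505 0.0504 0.05  ] 0.0247
193 [0.0502 0.0522 0.0505 0.0516] 0.0231
196 [0.0509 0.051  0.0508 0.052 ] 0.0211
199 [0.0541 0.0561 0.0551 0.0512] 0.0201
202 [0.0595 0.061  0.0596 0.0601] 0.0194
205 [0.06   0.0603 0.0606 0.0615] 0.0179
208 [0.0607 0.0607 0.0617 0.0605] 0.0157
211 [0.0616 0.06   0.0621 0.0609] 0.0139
214 [0.0612 0.061  0.0619 0.0604] 0.012
217 [0.069  0.0694 0.0684 0.0662] 0.0129
220 [0.0749 0.0758 0.0758 0.0724] 0.0126
223 [0.0789 0.0802 0.0802 0.078 ] 0.0127
226 [0.0845 0.0876 0.0857 0.0829] 0.0129
229 [0.0871 0.0867 0.0877 0.0871] 0.0115
232 [0.0915 0.0909 0.091  0.0892] 0.0111
235 [0.0926 0.0936 0.0923 0.0916] 0.0101
238 [0.0945 0.0946 0.094  0.0937] 0.0092
241 [0.0986 0.0993 0.099  0.0968] 0.0092
244 [0.1026 0.1038 0.1036 0.1006] 0.0094
247 [0.1048 0.1067 0.1069 0.1036] 0.009
250 [0.1097 0.1081 0.1094 0.1081] 0.0083
253 [0.1087 0.1098 0.1081 0.1083] 0.0074
256 [0.11   0.1106 0.1099 0.1094] 0.0063
259 [0.1109 0.1103 0.1104 0.1115] 0.0043
t 18.35 p [566.5 103.5  94. ] shift mm [ 0.3 -0.8 -6. ] yang 47.9 twist -0.005 F [-3.1 -0.3  5.5] w 0.219 tilt [-0.0026 -0.005  -1.    ] q7 0.72
```

View pics/w9c.png

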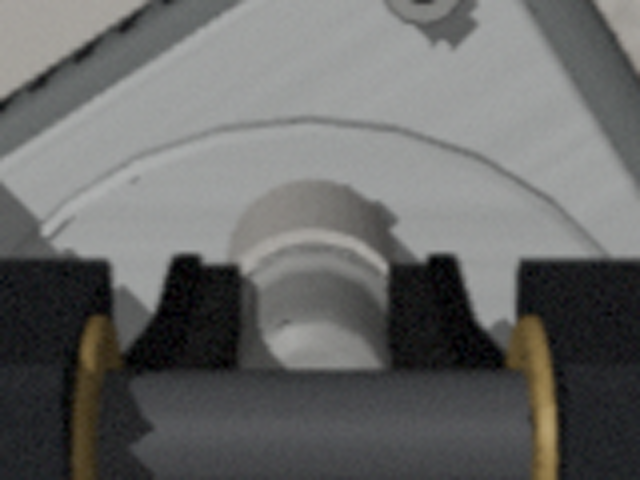

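Cap flange is seated on the roller: roller top ≈0.088, cap top ≈0.110, so the spring is squeezed about 7 mm. Now pressing in small steps to feel for the hard stop.

```bash
for i in 1 2; do python3 -m inch '[[-1,0,0,2,0]]' 60 | grep -E "pos|ft"; done; python3 -m inch '[[-1,0,0,3,0]]' | grep -E "pos|ft"
```

```text
position: [0.5667, 0.1035, 0.0937]
ft_force: [-8.6, -2.2, 20.3]
position: [0.5667, 0.1035, 0.0938]
ft_force: [-8.2, -0.7, 16.7]
position: [0.5668, 0.1034, 0.0936]
ft_force: [-10.4, -3.0, 24.3]
```

Hard stop felt: 20–24 N with no further travel. Releasing and backing off.

```bash
python3 -m inch '[[-1,0,0,0,0],[0,0,0,0,0],[0,0,0,0,0],[0,0,0,0,0]]'; python3 -m inch '[[0,0,0,-15,0],[0,0,0,-40,0],[0,0,0,-50,0],[0,0,0,0,0]]';  python3 - <<'E'
from h import *
im=cap("wrist","w10.png");P=cloud(im);p=ctrl.get_state()["position"]
cv2.imwrite("pics/w10c.png",cv2.resize(im["color"][120:240,240:400,::-1],(640,480),interpolation=cv2.INTER_CUBIC))
Q=P.reshape(-1,3);r=np.hypot(Q[:,0]-.5658,Q[:,1]-.1031)
q=Q[(r<.011)&(Q[:,2]>.104)&(Q[:,2]<.13)]; print(p,"cap top",np.percentile(q[:,2],[20,50,80,95]).round(4),q.mean(0).round(4))
q=Q[(r>.0105)&(r<.014)&(Q[:,2]>.08)&(Q[:,2]<.1)]; print("flange",np.percentile(q[:,2],[20,50,80,95]).round(4))
q=Q[(r>.02)&(r<.04)&(Q[:,2]>.055)&(Q[:,2]<.066)]; print("rotor",np.median(q[:,2]))
E
```

```text
time: 19.23
position: [0.5677, 0.1035, 0.0934]
tool_rot: [1.128, 2.932, -0.004]
ft_force: [-0.5, 0.6, -0.6]
grip_width: 0.457
time: 19.73
position: [0.5688, 0.1037, 0.2038]
tool_rot: [1.128, 2.93, -0.003]
ft_force: [-0.1, -0.6, -0.6]
grip_width: 0.498
[0.56738194 0.1034745  0.20139715] cap top [0.1088 0.1101 0.1108 0.1114] [0.566  0.1042 0.1097]
flange [0.0864 0.0876 0.0919 0.093 ]
rotor 0.060943050867051096
```

View pics/w10c.png

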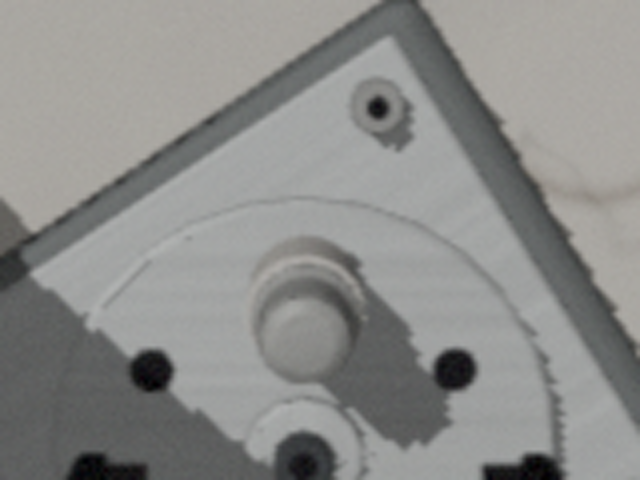

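The image shows the cap upright and centred on the roller (dome ≈(305,335) in the crop). Its top is at z≈0.110, so its centre is about 39 mm above the pin's foot, and the robot is clear. Handing in.

```bash
python3 -c "
from bench import ctrl; ctrl.close_job(); print(ctrl.get_state()['time'])"
```

```text
the job is handed in; nothing more can be done
the job is handed in; nothing more can be done
```

The roller and cap are both on the bare pin, and the job is handed in at about 20 s of the 67 s allowed; no verdict is reported.

- **Roller:** It sat on the free spring with its top face at about 95 mm, as expected.
- **Pressing:** I pressed the cap on, held by the dome. It came up hard at 17–24 N of wrist force, with no more travel. The force of the cap on the roller cannot be measured directly. With up to 10 N going into the teeth, I put it at roughly 7–24 N, under the 30 N limit. The wrist also read up to about 10 N sideways during the press, which disappeared on release.
- **Last look, after letting go and backing off:** The cap is upright and within about 1–1.5 mm of the pin's axis. Its top is at about 110 mm, so its centre is about 39 mm above the pin's foot (the limit is 44.8 mm). The roller stays squeezed about 7 mm, and the robot touches nothing.

No check failed. The pin-axis fits taken once the roller was on the pin were unreliable, so I placed the cap using the earlier fit, which several looks agreed on to within about 0.1 mm.

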